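Pack the bolt case

TASK

Open the lid of the blue case until it rests on its stop, push the orange grille all the way back over the washers, and lay every bright bolt-and-nut set into the empty green-floored bay. Then push the grille across over the bolts until it clicks fully home, leaving the lid open and the other things on the bench where they are.

Things in the scene. Friction and masses are not known exactly. Their poses are not given: they have to be found in the camera images.
- case: Blue case, an open box 180 x 318 x 86 mm high (walls and floor 6 mm), fixed to the table; its place and turn vary. Origin at the centre of its underside; x from its front (handle side, towards the robot) to its hinge side, y from the washer bay (centre y = -78 mm) to the loading bay (centre y = +78 mm), z up.
- bay (a point): Centre of the floor of the loading bay (green, empty), 6 mm above the table; axes as the case's. Both bays measure 168 mm along x by 150 mm along y; the wall between them ends 48 mm above this point, the outer walls 80 mm. Two 10 mm deep runners for the grille stick out from the front and back walls 47 to 51 mm above this point.
- lid (a joint): Hinge of the case's blue lid (180 x 318 x 10 mm) about the far top edge of the case, rad: 0 shut, 1.75 resting on its stop, leaning back a little past upright. It falls shut when let go before upright (1.57) and falls onto its stop beyond.
- lid_bar (a point): Middle of the lid's round steel bar handle: 10 mm thick, 110 mm long, parallel to the case's front, 40 mm out from the front edge of the lid, carried by a post at each end; 220 mm from the hinge line. It turns with the lid. z is 91 mm when shut.
- lid_hinge (a point): Middle of the lid's hinge line, on the far top edge of the case, 86 mm above the table. Turns with the lid.
- grille (a joint): Slide of the orange grille, m: 0 parked fully over the washer bay, 0.156 fully over the loading bay, against its end. A spring catch must be pushed past (about 5 N) in the last 15 mm; it then holds the grille home. The grille is 4 mm thick, its underside 52 mm above the bay floor, and covers one bay.
- grille_tab (a point): Top centre of the upright orange tab in the middle of the grille, 84 mm above the table: 12 mm thick along the slide (the case's y), 30 mm wide across it, 22 mm tall. Pinch or push it along the case's y.
- mat: Brown cork mat 300 x 220 x 3 mm, fixed flat on the table, on which the bolts lie. Origin at the centre of its underside.
- bolt1: Bright hex bolt with its nut on, lying down, 60 mm long, 0.12 kg; may be absent. Origin on the axis at mid-length, x along the bolt. Head (x = -30 to -20 mm) and nut (14 to 26 mm) are hexagons 24 mm across flats: the axis lies 12 mm above what it rests on. The 34 mm of shank between them, centred at x = -3 mm, is 16 mm thick.
- bolt2: Bright hex bolt with its nut on, lying down, 60 mm long, 0.12 kg; may be absent. Origin on the axis at mid-length, x along the bolt. Head (x = -30 to -20 mm) and nut (14 to 26 mm) are hexagons 24 mm across flats: the axis lies 12 mm above what it rests on. The 34 mm of shank between them, centred at x = -3 mm, is 16 mm thick.
- bolt3: Bright hex bolt with its nut on, lying down, 60 mm long, 0.12 kg; may be absent. Origin on the axis at mid-length, x along the bolt. Head (x = -30 to -20 mm) and nut (14 to 26 mm) are hexagons 24 mm across flats: the axis lies 12 mm above what it rests on. The 34 mm of shank between them, centred at x = -3 mm, is 16 mm thick.
- bolt4: Bright hex bolt with its nut on, lying down, 60 mm long, 0.12 kg; may be absent. Origin on the axis at mid-length, x along the bolt. Head (x = -30 to -20 mm) and nut (14 to 26 mm) are hexagons 24 mm across flats: the axis lies 12 mm above what it rests on. The 34 mm of shank between them, centred at x = -3 mm, is 16 mm thick.
- bolt5: Bright hex bolt with its nut on, lying down, 60 mm long, 0.12 kg; may be absent. Origin on the axis at mid-length, x along the bolt. Head (x = -30 to -20 mm) and nut (14 to 26 mm) are hexagons 24 mm across flats: the axis lies 12 mm above what it rests on. The 34 mm of shank between them, centred at x = -3 mm, is 16 mm thick.
- bolt6: Bright hex bolt with its nut on, lying down, 60 mm long, 0.12 kg; may be absent. Origin on the axis at mid-length, x along the bolt. Head (x = -30 to -20 mm) and nut (14 to 26 mm) are hexagons 24 mm across flats: the axis lies 12 mm above what it rests on. The 34 mm of shank between them, centred at x = -3 mm, is 16 mm thick.
- capscrew1: Bystander: black cap screw standing on its head on the mat, 26 mm across, 50 mm tall. Origin at its underside.
- capscrew2: Bystander: second black cap screw, like capscrew1. Origin at its underside.
- spacer: Bystander: brass ring, 36 mm across, 12 mm high, on the mat. Origin at its underside.
- carton: Bystander: cardboard carton 90 x 120 x 60 mm. Origin at its underside.
- tape: Bystander: yellow ring of tape, 90 mm across, 25 mm high. Origin at its underside.
- wrench: Bystander: steel wrench, 200 mm long. Origin under its middle.
- driver: Bystander: screwdriver with red handle, 200 mm long. Origin under its middle.
Mind the look-alikes: they are no part of the job. Leave any brown or yellow look-alike of the bolt2 alone.

How it is judged:
By the outcome, as a careful person would: the job done as asked, in the order asked, and still so for the second after the job is handed in, with the robot touching nothing.
Of bolt1, bolt2, bolt3, bolt4, bolt5, bolt6 only 4 to 6 are there at a start; the rules pass over those that are not, and their reading is None.
At some moment in a run one of bolt1, bolt2, bolt3, bolt4, bolt5, bolt6 may be knocked a few centimetres aside while the robot is not near it.
Once in a run the grip may slacken for a moment while it holds something.
It also fails if it takes over 210 s, if anything falls off the work surface, if the arm or the gripper's body presses on something with over 40 N, if the wrist force passes 120 N, or if a joint passes its speed limit or range.

ROBOT

A 6-joint arm with a two-finger parallel gripper is mounted at the origin on the work surface. World frame = base frame: x ahead of the robot, y to its left, z up, the work surface at z = 0. Lengths are in m, angles in rad, forces in N, time in s.
With the tool pointing down it reaches from about 0.225 to 0.875 m from the base axis. Payload 3.4 kg.
Tool frame: the origin (TCP) lies on the centre line of the jaws, within the pads' length; the fingertips stand 19 mm ahead of it and the grasp point (between the pads) is the TCP (nose_length is the distance from the TCP to the fingertips, in m); z points along the fingers, y is the direction in which the jaws open and shut (so a half turn about z gives the same grasp; the last joint's range is limited). The gripper opens to 85 mm and grips with 20 to 120 N. Pads are 22 mm wide; open, the fingers measure 114 mm over their backs; the gripper's body (76 mm by 85 mm) begins 54 mm behind the grasp point. The pads swing forward as they close: fully open they stand 13 mm farther back than shut.
Start: joints at [-0.121, 0.276, 1.505, -0, 1.361, -0.121], TCP at [0.575, -0, 0.25] pointing down, gripper open.
Joint ranges: [-2.89, 2.89], [-0.75, 2.08], [0.22, 2.7], [-1.18, 4.32], [0.11, 2.71], [-2.7, 2.7]. Speed limits (rad/s): [2.57, 2.57, 3.14, 3.14, 3.14, 3.14].

INTERFACE

Orientations are given as a unit quaternion [w, x, y, z].
In Python, from rig import * gives the robot as it stands.
- The arm moves only by the shell command python3 -m jog 'ROWS' [OPENING] [FORCE]. ROWS is JSON, one flat list of numbers, 6 for each row, row after row: the shift along the tool's x, y, z in mm, then the turn, a rotation vector about the tool's x, y, z in degrees. In form: [tx, ty, tz, wx, wy, wz, tx, ty, tz, wx, wy, wz, ...]. A call has 1 to 10 rows; each row is the pose to reach, as a shift and turn from the pose commanded when the call began, along the tool's axes at that moment; what a row does not reach only later rows make up. A row lasts 1/8 s, in which the tool goes at most 62.5 mm and 10.7 degrees, less where a joint would pass 70% of its speed; a pose out of reach is approached as far as the arm can. A call with a gripper value outside its range is refused whole. OPENING is the closure, from 0 (fully open) to 1 (shut), set as the call begins (- or left out, the last holds). The fingers move at their own pace and stop on an object; FORCE is the grip in N (left out, the last holds). Time passes only in rows, so rows that repeat a pose let the fingers close. It gives the time, the measured TCP pose, the force and the opening at its end, in the units of the state.
- get_state(): the state, without advancing time (a new reading comes with each control period).
- get_image(name): name is "scene" or "side" or "wrist"; returns a dict with "frame" (420x560x3 uint8, red, green, blue), "camera_matrix" (3x3 intrinsics, pixels), "rvec" (rotation vector, rad) and "tvec" (3), from world to camera coordinates, as OpenCV has them. Camera axes: x right, y down, z forward; pixel columns grow to the right and rows downward; lengths in m; the calibration is good to about 2 mm. The wrist camera is an equidistant fisheye: a pixel r from the principal point sees the ray r / f radians off the axis. A picture is of the moment at which its call begins. There is no depth.
- sign_off(): hands the job in, once; it reports no verdict.
The state is a dict: "clock": time; "qpos": joint angles; "qd": joint speeds; "effort": joint torques, N m; "position": TCP position; "ee_rot": TCP orientation; "contact_force": force on the tool from outside, world axes, zero at the start; "moment": the same for the moment, N m; "width": finger opening in m.
Only numpy, scipy, OpenCV 4.12 (cv2) and the standard library are available. Lean on these libraries where they do the work, as an engineer would, in place of code of your own. Each camera call takes 0.05 s, during which the arm holds its last target.

## Working session

There is one attempt and no reset: what is moved stays moved. The work goes in short steps, Python scripts to look and compute and a shell command to move; the robot and the scene stay as the last step left them, time stands still between calls to the robot, and variables do not carry over. Pictures are saved under pics/ and viewed, and the job is handed in when it is done.

```bash
mkdir -p pics; ls; cat > h.py <<'E'
from rig import *
import numpy as np, cv2
from scipy.spatial.transform import Rotation as R
def snap(n,fn):
    d=get_image(n); cv2.imwrite('pics/'+fn+'.png',cv2.cvtColor(d['frame'],cv2.COLOR_RGB2BGR)); np.savez('pics/'+fn+'.npz',**d); return d
def load(fn): return dict(np.load('pics/'+fn+'.npz'))
def ray(d,u,v,fish=False):
    K=d['camera_matrix'];Rm=cv2.Rodrigues(d['rvec'])[0];t=np.array(d['tvec']).ravel()
    x=(u-K[0,2])/K[0,0];y=(v-K[1,2])/K[1,1]
    if fish:
        r=np.hypot(x,y); c=np.array([np.sin(r)*x/max(r,1e-9),np.sin(r)*y/max(r,1e-9),np.cos(r)])
    else: c=np.array([x,y,1.])
    return -Rm.T@t, Rm.T@c
def onz(d,u,v,z,fish=False):
    o,r=ray(d,u,v,fish); return o+r*(z-o[2])/r[2]
def proj(d,P):
    K=d['camera_matrix'];Rm=cv2.Rodrigues(d['rvec'])[0];t=np.array(d['tvec']).ravel()
    c=Rm@np.array(P)+t; return K[0,0]*c[0]/c[2]+K[0,2],K[1,1]*c[1]/c[2]+K[1,2]
E
python3 - <<'E'
from h import *
for n in ['scene','side','wrist']:
    d=snap(n,n+'0')
    o,r=ray(d,280,210);print(n,o,r,d['camera_matrix'].ravel())
print(get_state())
E
```

```text
pics
scene [ 1.05924196 -0.44702441  0.92745435] [-0.511527    0.40982335 -0.7553138 ] [388.7265173    0.         283.37122786   0.         388.7265173
 207.57938763   0.           0.           1.        ]
side [0.08164331 0.97660277 1.27921827] [ 0.24495608 -0.61451063 -0.75003868] [543.34654737   0.         273.7338513    0.         543.34654737
 213.91118332   0.           0.           1.        ]
wrist [0.57425089 0.07947238 0.37314197] [-0.0140819  -0.30548743 -0.95221279] [325.1922621    0.         283.94806392   0.         325.1922621
 212.95676767   0.           0.           1.        ]
{'clock': 0.15, 'qpos': array([-1.21009008e-01,  2.76449505e-01,  1.50585541e+00,  4.33089949e-06,
        1.36071012e+00, -1.21009289e-01]), 'qd': array([ 0.00214499, -0.00133674, -0.00298692, -0.00049125, -0.0001933 ,
       -0.00137173]), 'effort': array([ 9.65923646e-04, -4.17143512e+01, -2.46032345e+01, -1.26433165e-04,
        7.58384820e-03, -3.43765259e-05]), 'position': array([5.74622257e-01, 3.68400642e-05, 2.49633325e-01]), 'ee_rot': array([-5.61221101e-04,  7.07106824e-01,  7.07106381e-01, -4.36837249e-04]), 'contact_force': array([-0.61080974, -0.63744152, -0.15697196]), 'moment': array([-0.02617326,  0.00062347,  0.04763827]), 'width': 0.08536218833251435}
```

View pics/scene0.png

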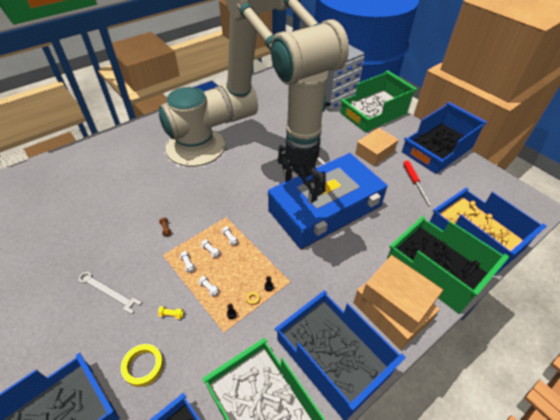

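View pics/side0.png

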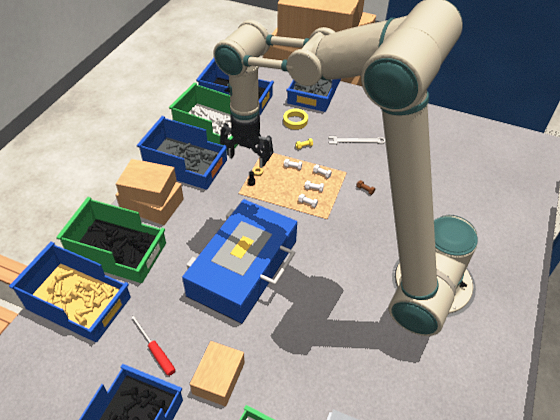

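View pics/wrist0.png

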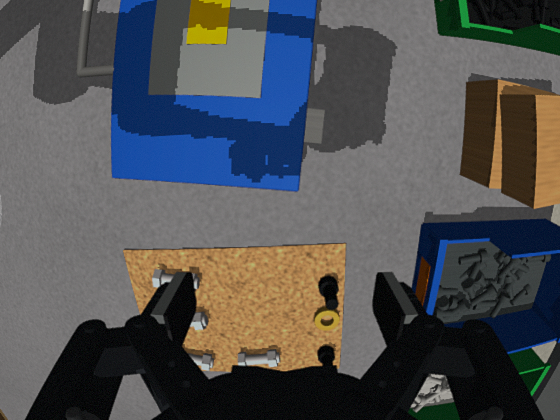

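```bash
python3 - <<'E'
from h import *
for n,(x0,y0,x1,y1) in {'side0':(170,140,360,330),'scene0':(150,140,400,330)}.items():
    im=cv2.imread(f'pics/{n}.png')[y0:y1,x0:x1]; cv2.imwrite(f'pics/{n}c.png',cv2.resize(im,None,fx=3,fy=3,interpolation=cv2.INTER_CUBIC))
E
```

```text
(no output)
```

View pics/side0c.png

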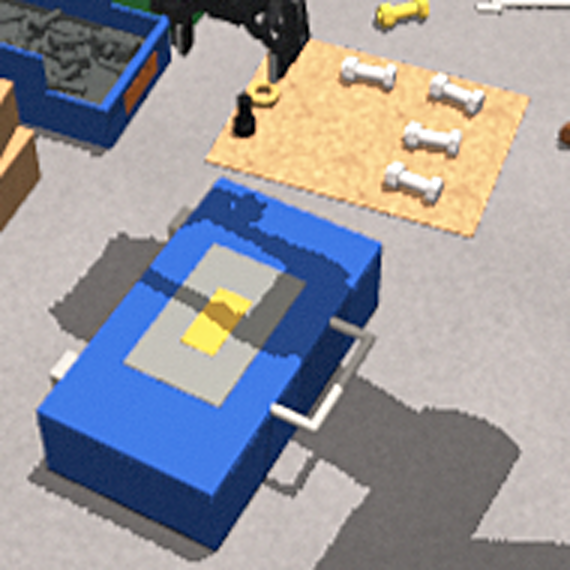

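View pics/scene0c.png

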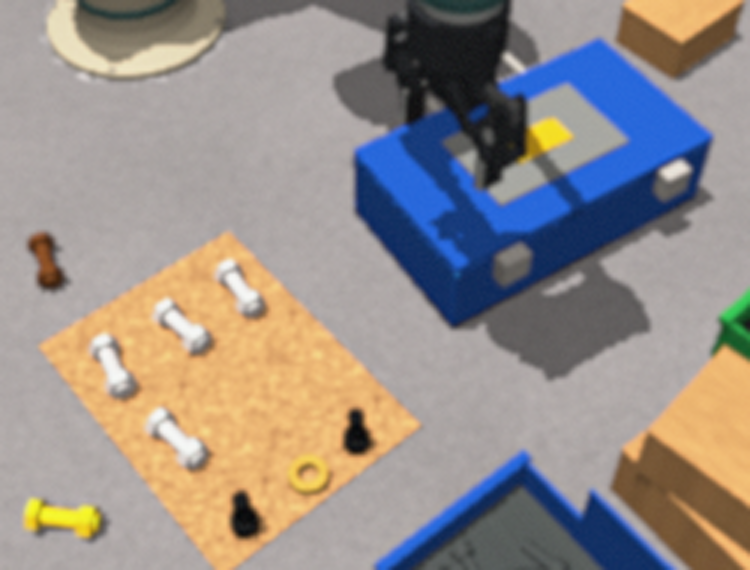

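```bash
cat > bolts.py <<'E'
from h import *
def bolts(d,z=0.015,fish=False,lo=150):
    im=d['frame'].astype(int); mx=im.max(2);mn=im.min(2)
    m=((mx-mn<35)&(mn>lo)).astype(np.uint8)
    m=cv2.morphologyEx(m,cv2.MORPH_CLOSE,np.ones((3,3)))
    n,l,s,c=cv2.connectedComponentsWithStats(m)
    out=[]
    for i in range(1,n):
        if not 20<s[i,4]<3000: continue
        ys,xs=np.nonzero(l==i)
        P=np.array([onz(d,x,y,z,fish)[:2] for x,y in zip(xs,ys)])
        mid=P.mean(0)
        w,V=np.linalg.eigh(np.cov(P.T)) if len(P)>5 else (None,None)
        q=(P-mid)@V[:,1]; L=np.ptp(q); W=np.ptp((P-mid)@V[:,0])
        mid=mid+V[:,1]*(q.max()+q.min())/2
        out.append((c[i].round(1),s[i,4],mid.round(4),np.degrees(np.arctan2(V[1,1],V[0,1])).round(1)%180,L.round(3),W.round(3)))
    return out
E
python3 - <<'E'
from bolts import *
s=load('side0');c=load('scene0')
A=[onz(s,170+x/3,140+y/3,.096) for x,y in [(222,178),(382,242),(212,493),(40,411)]]
B=[onz(c,150+x/3,140+y/3,.096) for x,y in [(457,270),(357,155),(602,40),(712,135)]]
for a,b in zip(A,B): print(a.round(4),b.round(4))
for Q in (A,B):
    Q=np.array(Q)
    d=(Q[2]-Q[1]+Q[3]-Q[0])[:2]; e=(Q[0]-Q[1]+Q[3]-Q[2])[:2]
    print('c',Q.mean(0).round(4),'yaw',np.degrees(np.arctan2(-d[0],d[1])),np.degrees(np.arctan2(e[1],e[0])),np.linalg.norm(d)/2,np.linalg.norm(e)/2)
print('bar',[onz(s,170+x/3,140+y/3,.091).round(4) for x,y in [(373,338),(315,428)]])
for d in (s,c):
    for r in bolts(d):
        if .2<r[2][0]<.8 and -.4<r[2][1]<.1: print(*r)
    print()
E
```

```text
[0.5816 0.0114 0.096 ] [0.5896 0.008  0.096 ]
[0.407  0.0246 0.096 ] [0.4199 0.0225 0.096 ]
[0.4355 0.339  0.096 ] [0.4436 0.3376 0.096 ]
[0.6085 0.3245 0.096 ] [0.6146 0.323  0.096 ]
c [0.5082 0.1749 0.096 ] yaw -5.045633725983634 -4.554258155902439 0.3149246836524545 0.17442263553860102
c [0.517  0.1727 0.096 ] yaw -4.41641692141913 -4.883084358184151 0.3159951843016437 0.17099317604402753
bar [array([0.3735, 0.1303, 0.091 ]), array([0.3833, 0.2413, 0.091 ])]
[313.7 185. ] 99 [ 0.4368 -0.2025] 8.699999999999989 0.06 0.033
[307.2 199.3] 101 [ 0.4343 -0.1352] 175.1 0.06 0.03
[247.  231.4] 352 [0.5517 0.0593] 5.5 0.084 0.073
[286.6 257.3] 21 [0.4063 0.0997] 86.1 0.032 0.006

[228.9 235.1] 109 [ 0.4254 -0.1306] 173.1 0.066 0.023
[209.9 247.8] 121 [ 0.4307 -0.1989] 7.400000000000006 0.065 0.024
[186.5 260.8] 125 [ 0.4293 -0.2726] 169.1 0.066 0.021
[208.2 285.4] 149 [ 0.5323 -0.2657] 8.099999999999994 0.064 0.024
```

```bash
python3 -m jog '[40,-40,0,0,0,2, 80,-80,0,0,0,4.7, 130,-130,10,0,0,4.7, 170,-175,30,0,0,4.7, 186,-192,60,0,0,4.7, 186,-192,80,0,0,4.7,186,-192,80,0,0,4.7]' 0.65 30
python3 - <<'E'
from h import *
d=snap('wrist','w1');d=snap('side','s1');print(get_state()['width'])
E
```

```text
clock: 1.02
position: [0.3815, 0.1859, 0.1691]
ee_rot: [-0.001, 0.735, 0.678, -0.002]
contact_force: [0.3, -0.0, 0.3]
width: 0.0299
0.030023615717945578
```

View pics/w1.png

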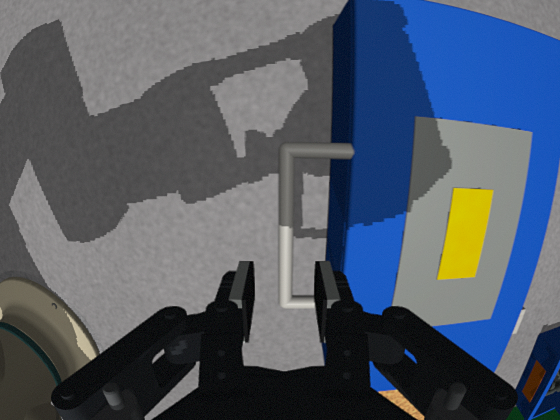

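View pics/s1.png

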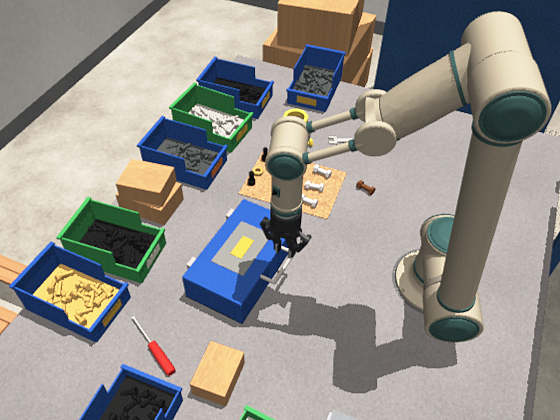

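```bash
python3 - <<'E'
from h import *
d=load('w1')
for p in [(286.5,152),(285.5,225),(285.5,301)]: print(onz(d,*p,.091,True).round(4))
# lid front edge at top, z .096
for p in [(356,0),(336,270)]: print(onz(d,*p,.096,True).round(4))
E
```

```text
[0.3866 0.2381 0.091 ]
[0.3821 0.19   0.091 ]
[0.3774 0.1301 0.091 ]
[0.4363 0.3319 0.096 ]
[0.4144 0.1559 0.096 ]
```

```bash
python3 -m jog '[0,0,25,0,0,0, 0,0,50,0,0,0, 0,0,68,0,0,0, 0,0,78,0,0,0, 0,0,78,0,0,0]' 0.65 40
python3 -m jog '[0,0,0,0,0,0, 0,0,0,0,0,0, 0,0,0,0,0,0, 0,0,0,0,0,0]' 1 40
```

```text
clock: 1.75
position: [0.3835, 0.1858, 0.0924]
ee_rot: [0.0, 0.736, 0.677, 0.0]
contact_force: [0.7, -0.2, 0.4]
width: 0.0299
clock: 2.25
position: [0.3819, 0.1862, 0.093]
ee_rot: [-0.001, 0.736, 0.677, -0.0]
contact_force: [-5.0, 1.3, 6.6]
width: 0.0081
```

```bash
python3 -m jog '[0,0.5,-15,0,0,0, 0,2,-30,0,0,0, 0,5,-46,0,0,0, 0,8.5,-60,0,0,0, 0,13,-75,0,0,0, 0,19,-89,0,0,0]' 1 40

```

```text
clock: 3.0
position: [0.4018, 0.1845, 0.1819]
ee_rot: [-0.0, 0.736, 0.677, 0.0]
contact_force: [1.5, 0.9, -4.6]
width: 0.0087
```

```bash
python3 -m jog '[0,7,-14,0,0,0, 0,14.5,-28,0,0,0, 0,23,-40,0,0,0, 0,32.5,-52,0,0,0, 0,43,-64,0,0,0, 0,54,-74.5,0,0,0, 0,66,-84.5,0,0,0, 0,78,-93.5,0,0,0, 0,91,-101.5,0,0,0, 0,104.5,-108.5,0,0,0]' 1 40

```

```text
clock: 4.25
position: [0.5061, 0.1754, 0.2914]
ee_rot: [0.0, 0.735, 0.678, -0.001]
contact_force: [-5.0, -1.2, 4.5]
width: 0.0081
```

```bash
python3 -m jog '[0,14,-6,0,0,0, 0,28.5,-11.5,0,0,0, 0,43,-15.5,0,0,0, 0,58,-19,0,0,0, 0,73,-21,0,0,0, 0,89,-22,0,0,0, 0,104,-22,0,0,0, 0,114,-21.5,0,0,0, 0,124,-20.5,0,0,0, 0,124,-20.5,0,0,0]' 1 40
python3 - <<'E'
from h import *
snap('side','s2');snap('wrist','w2')
E
```

```text
clock: 5.5
position: [0.6318, 0.1646, 0.3099]
ee_rot: [0.001, 0.736, 0.677, 0.0]
contact_force: [-0.3, -5.5, 1.2]
width: 0.0082
```

View pics/s2.png

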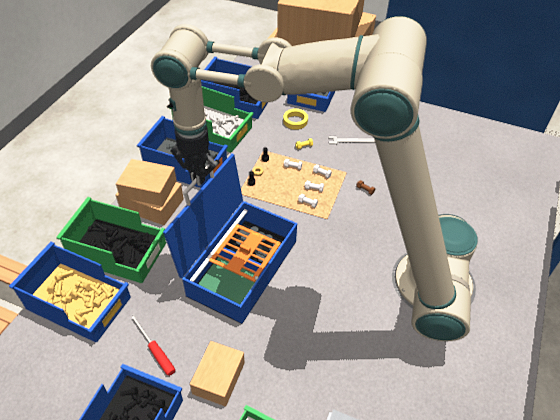

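View pics/w2.png

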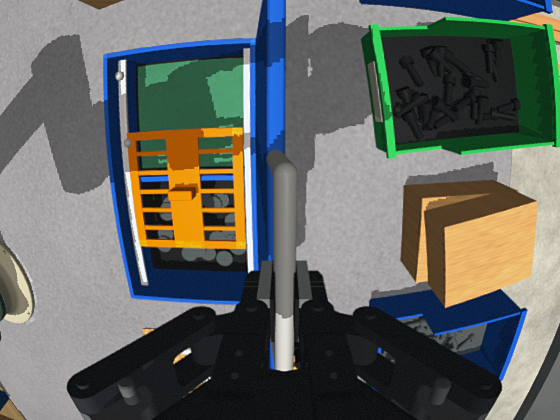

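```bash
python3 -m jog '[0,0,0,0,0,0, 0,0,0,0,0,0, 0,0,-20,0,0,0, 0,0,-50,0,0,0, 0,-40,-70,0,0,0, 0,-90,-70,0,0,0, 0,-140,-70,0,0,0, 0,-140,-70,0,0,0]' 0.6 40
python3 - <<'E'
from h import *
snap('side','s3');d=snap('wrist','w3')
w=load('w2');print(onz(w,183,190,.084,True))
E
```

```text
clock: 6.6
position: [0.487, 0.1782, 0.3815]
ee_rot: [-0.0, 0.735, 0.678, 0.001]
contact_force: [1.1, 0.3, 0.1]
width: 0.0343
[0.51538052 0.16514833 0.084     ]
```

View pics/s3.png

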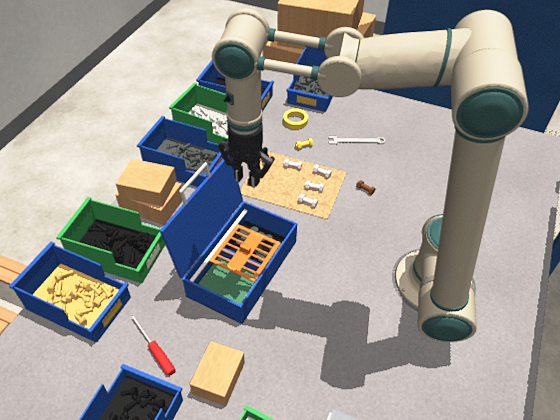

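View pics/w3.png

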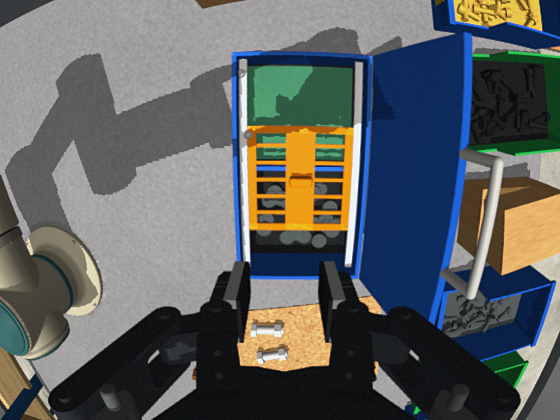

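```bash
python3 - <<'E'
from h import *
w=load('w3')
C=np.array([.5115,.173]);a=np.radians(-4.8);X=np.array([np.cos(a),np.sin(a)]);Y=np.array([-np.sin(a),np.cos(a)])
def case(u,v,z):
    p=onz(w,u,v,z,True)[:2]; return p.round(4),((p-C)@X*1000).round(1),((p-C)@Y*1000).round(1)
for n,(u,v,z) in dict(tabtop=(301,178,.084),tabbot=(301,184,.075),cnw=(234,54,.086),cne=(372,56,.086),cse=(367,277,.086),csw=(240,278,.086),gfar=(300,128,.062),gnear=(300,231,.062)).items(): print(n,case(u,v,z))
im=cv2.imread('pics/w3.png')[40:290,220:390];cv2.imwrite('pics/w3c.png',cv2.resize(im,None,fx=3,fy=3,interpolation=cv2.INTER_CUBIC)[:600])
E
```

```text
tabtop (array([0.511 , 0.1655]), np.float64(0.1), np.float64(-7.5))
tabbot (array([0.5108, 0.1552]), np.float64(0.8), np.float64(-17.8))
cnw (array([0.4386, 0.3356]), np.float64(-86.3), np.float64(155.9))
cne (array([0.6146, 0.3223]), np.float64(90.2), np.float64(157.4))
cse (array([0.6014, 0.008 ]), np.float64(103.4), np.float64(-156.9))
csw (array([0.4116, 0.0235]), np.float64(-87.0), np.float64(-157.4))
gfar (array([0.5153, 0.2302]), np.float64(-1.0), np.float64(57.3))
gnear (array([0.5053, 0.0819]), np.float64(1.4), np.float64(-91.3))
```

View pics/w3c.png

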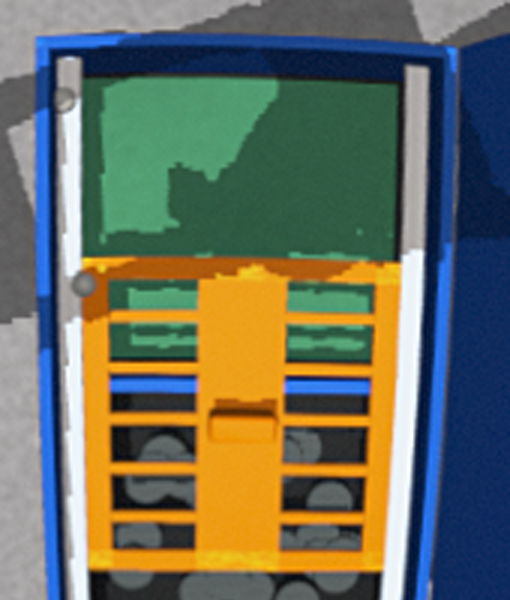

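```bash
python3 -m jog '[10,12,40,0,0,0, 19,25,90,0,0,0, 19,25,140,0,0,0, 19,25,190,0,0,0, 19,25,235,0,0,0, 19,25,265,0,0,0, 19,25,282,0,0,0, 19,25,292,0,0,0, 19,25,292,0,0,0]' 1 40
python3 - <<'E'
from h import *
d=snap('wrist','w4')
E
```

```text
clock: 7.82
position: [0.5172, 0.194, 0.0874]
ee_rot: [-0.0, 0.736, 0.677, -0.0]
contact_force: [-0.3, 0.2, 0.4]
width: 0.0
```

View pics/w4.png

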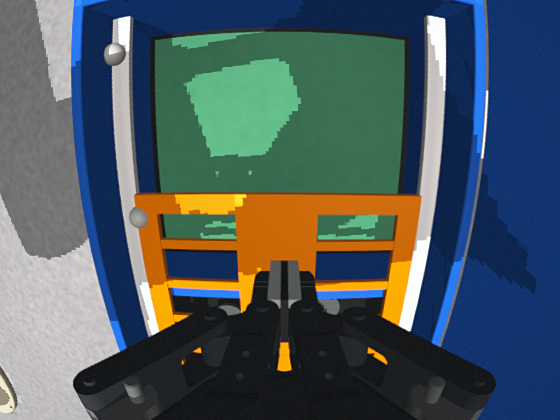

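```bash
python3 -m jog '[-10,0,0,0,0,0, -20,0,0,0,0,0, -30,0,0,0,0,0, -40,0,0,0,0,0, -50,0,0,0,0,0, -60,0,0,0,0,0, -70,0,0,0,0,0,-76,0,0,0,0,0]' 1 40

```

```text
clock: 8.88
position: [0.5103, 0.1176, 0.0883]
ee_rot: [-0.0, 0.736, 0.677, -0.0]
contact_force: [-1.3, 0.9, 0.3]
width: 0.0002
```

```bash
python3 -m jog '[-4,0,0,0,0,0, -8,0,0,0,0,0, -8,0,0,0,0,0]' 1 40
python3 -m jog '[-4,0,0,0,0,0,-4,0,0,0,0,0]' 1 40
python3 - <<'E'
from h import *
d=snap('wrist','w5');snap('side','s5')
E
```

```text
clock: 9.25
position: [0.5099, 0.1134, 0.0883]
ee_rot: [-0.002, 0.736, 0.676, 0.002]
contact_force: [1.0, 11.5, -0.1]
width: -0.0001
clock: 9.5
position: [0.5099, 0.1131, 0.0884]
ee_rot: [-0.004, 0.737, 0.675, 0.005]
contact_force: [1.8, 22.5, -1.8]
width: 0.0002
```

View pics/w5.png

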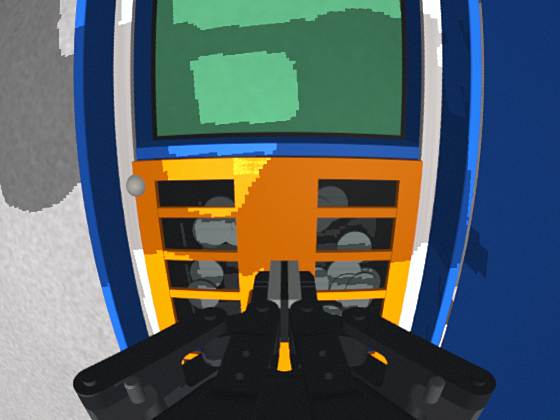

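View pics/s5.png

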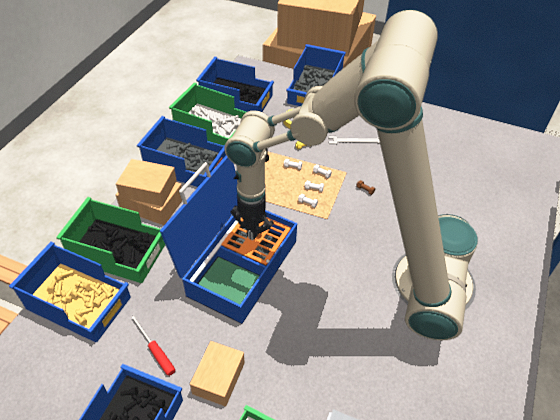

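```bash
python3 -m jog '[10,0,0,0,0,0, 10,0,-50,0,0,0, 0,0,-110,0,0,0, -45,-5,-160,0,0,0, -95,-7,-200,0,0,0, -150,-8,-220,0,0,-2, -210,-10,-220,0,0,-3, -270,-12,-220,0,0,-4, -330,-14,-220,0,0,-4.8, -370,-15,-220,0,0,-4.8]' 1 40
python3 -m jog '[-25,0,0,0,0,0, -40,0,0,0,0,0, -40,0,0,0,0,0]' 0 40
python3 - <<'E'
from bolts import *
for n in ('wrist','side','scene'):
    d=snap(n,n[0]+n[1]+'6')
    for r in bolts(d,.015,n=='wrist'):
        if .3<r[2][0]<.7 and -.4<r[2][1]<-.05 : print(n,*r)
E
```

```text
clock: 10.85
position: [0.4629, -0.2641, 0.308]
ee_rot: [-0.0, 0.707, 0.707, -0.001]
contact_force: [0.8, 0.1, -0.2]
width: 0.0003
clock: 11.22
position: [0.4644, -0.3011, 0.308]
ee_rot: [-0.0, 0.707, 0.708, 0.0]
contact_force: [-0.3, 1.0, 0.3]
width: 0.0539
wrist [271.7  39.7] 169 [ 0.4453 -0.1308] 172.8 0.03 0.013
wrist [261.   91.8] 376 [ 0.4343 -0.1992] 8.599999999999994 0.061 0.013
wrist [341.9 145.4] 343 [ 0.5377 -0.2673] 9.199999999999989 0.059 0.013
wrist [261.3 151. ] 377 [ 0.434  -0.2754] 170.1 0.061 0.013
side [313.7 185. ] 103 [ 0.4369 -0.2026] 7.699999999999989 0.06 0.032
side [306. 199.] 83 [ 0.4356 -0.1349] 176.5 0.057 0.032
side [260.1 203.7] 225 [ 0.5604 -0.058 ] 174.7 0.136 0.032
side [295.3 214.8] 266 [ 0.4498 -0.0604] 177.5 0.109 0.045
scene [250.8 233. ] 301 [ 0.4632 -0.0757] 177.1 0.102 0.051
scene [229.9 236.7] 84 [ 0.4278 -0.1316] 176.9 0.064 0.023
scene [209.9 247.9] 124 [ 0.431 -0.199] 7.900000000000006 0.065 0.023
scene [186.5 260.7] 127 [ 0.4299 -0.2727] 169.8 0.067 0.021
scene [208.2 285.3] 157 [ 0.532  -0.2655] 7.599999999999994 0.065 0.024
```

View pics/wr6.png

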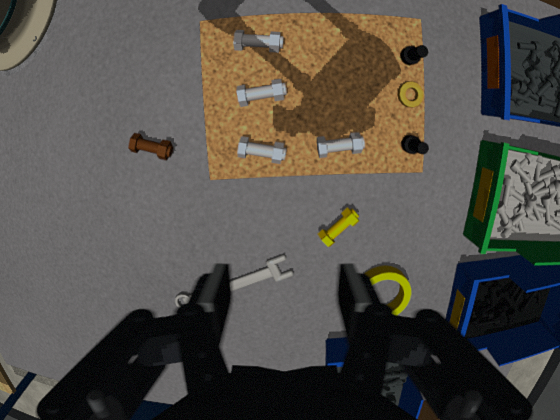

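View pics/sc6.png

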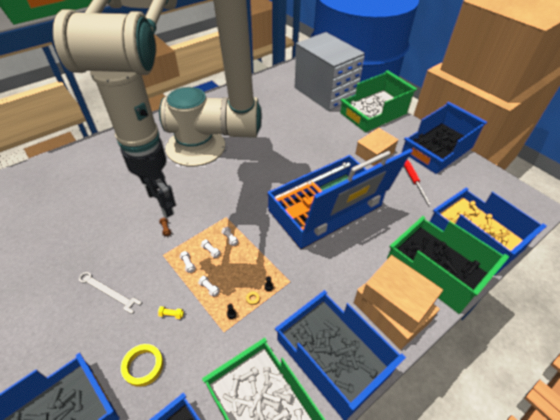

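```bash
python3 - <<'E'
from h import *
im=cv2.imread('pics/wr6.png')[5:245,120:440];cv2.imwrite('pics/wr6c.png',cv2.resize(im,None,fx=2.5,fy=2.5,interpolation=cv2.INTER_CUBIC))
d=load('wr6')
# ends per bolt: (head centre?, nut) fisheye
for a,b in [((238,41),(282,43)),]: print(onz(d,*a,.015,True),onz(d,*b,.015,True))
E
```

```text
[ 0.40546429 -0.13168983  0.015     ] [ 0.46084467 -0.13572031  0.015     ]
```

View pics/wr6c.png

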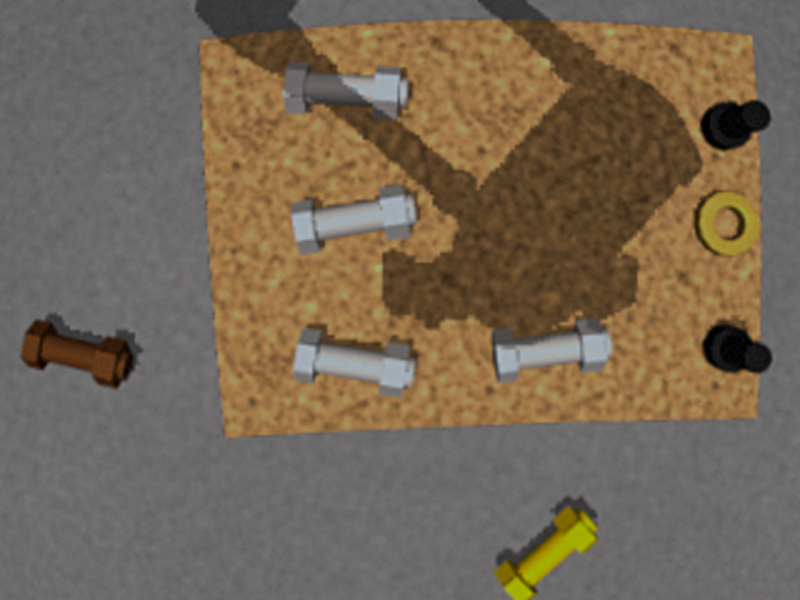

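```bash
python3 -m jog '[5,-6,20,0,0,-10, 10,-12,45,0,0,-20, 15,-18,75,0,0,-30, 20,-24,105,0,0,-40, 26,-30,135,0,0,-50, 26,-33,165,0,0,-60, 26,-33,190,0,0,-70, 26,-33,208,0,0,-80, 26,-33,208,0,0,-80]' 0.5 40
python3 - <<'E'
from h import *
d=snap('wrist','w7'); s=get_state(); print(s['qpos'],s['position'],R.from_quat(np.roll(s['ee_rot'],-1)).as_matrix().round(3))
E
```

```text
clock: 12.5
position: [0.4306, -0.2735, 0.0995]
ee_rot: [-0.001, 0.087, 0.996, 0.001]
contact_force: [-0.2, -0.4, -0.2]
width: 0.0427
[-7.02684689e-01  3.14862176e-01  1.86234368e+00  2.93474677e-04
  9.65030641e-01 -2.09916434e+00] [ 0.43132924 -0.27423474  0.10041912] [[-0.985  0.174 -0.   ]
 [ 0.174  0.985  0.001]
 [ 0.     0.001 -1.   ]]
```

View pics/w7.png

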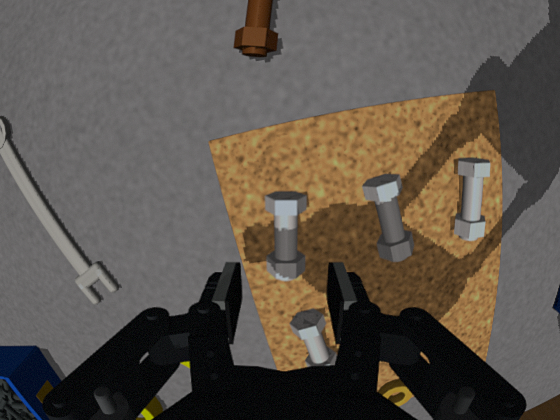

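```bash
python3 - <<'E'
from h import *
d=load('w7')
for p,z in [((286,192),.027),((286,214),.015),((286,262),.023),((286,240),.023)]: print(p,onz(d,*p,z,True).round(4))
E
```

```text
(286, 192) [ 0.401  -0.2682  0.027 ]
(286, 214) [ 0.4191 -0.2712  0.015 ]
(286, 262) [ 0.4508 -0.2767  0.023 ]
(286, 240) [ 0.4345 -0.274   0.023 ]
```

```bash
python3 -m jog '[0,0,30,0,0,0, 0,0,55,0,0,0, 0,0,68,0,0,0, 0,0,75,0,0,0, 0,0,75,0,0,0]' 0.5 40
python3 -m jog '[0,0,0,0,0,0, 0,0,0,0,0,0, 0,0,0,0,0,0, 0,0,0,0,0,0]' 1 40
```

```text
clock: 13.18
position: [0.4315, -0.2754, 0.0256]
ee_rot: [0.0, 0.087, 0.996, -0.0]
contact_force: [0.6, 0.5, -0.0]
width: 0.0426
clock: 13.68
position: [0.4317, -0.2755, 0.0262]
ee_rot: [0.001, 0.086, 0.996, -0.0]
contact_force: [-0.4, 1.2, 6.1]
width: 0.0144
```

```bash
python3 -m jog '[0,0,-20,0,0,0, 0,0,-60,0,0,0, 0,0,-110,0,0,0, 0,40,-140,0,0,0, 4,95,-150,0,0,-1, 9,150,-150,0,0,-2, 14,205,-150,0,0,-3, 19,260,-150,0,0,-4, 24,315,-150,0,0,-5.2, 29,365,-150,0,0,-5.2]' 1 60
python3 - <<'E'
from h import *
s=get_state();p=s['position'];M=R.from_quat(np.roll(s['ee_rot'],-1)).as_matrix()
print(M.round(3)); print((M.T@(np.array([.4832,.2787,.10])-p)*1000).round(1),s['width'])
E
```

```text
clock: 14.92
position: [0.4651, 0.0911, 0.1752]
ee_rot: [0.0, 0.041, 0.999, -0.0]
contact_force: [1.2, -0.6, -0.7]
width: 0.0135
[[-0.997  0.081  0.   ]
 [ 0.081  0.997 -0.   ]
 [-0.    -0.    -1.   ]]
[ -2.7 188.4  75.2] 0.013509713879300892
```

```bash
python3 -m jog '[0,50,0,0,0,0, -1,100,0,0,0,0, -2,150,0,0,0,0, -3,180,10,0,0,0, -3,188,30,0,0,0, -3,188,60,0,0,0, -3,188,75,0,0,0, -3,188,75,0,0,0]' 1 60
python3 - <<'E'
from h import *
d=snap('wrist','w8');snap('scene','sc8')
E
```

```text
clock: 15.92
position: [0.483, 0.2759, 0.0992]
ee_rot: [-0.001, 0.041, 0.999, -0.001]
contact_force: [0.4, 0.4, -0.9]
width: 0.0133
```

View pics/w8.png

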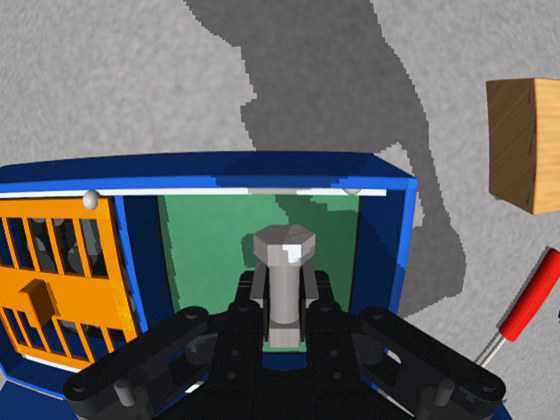

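View pics/sc8.png

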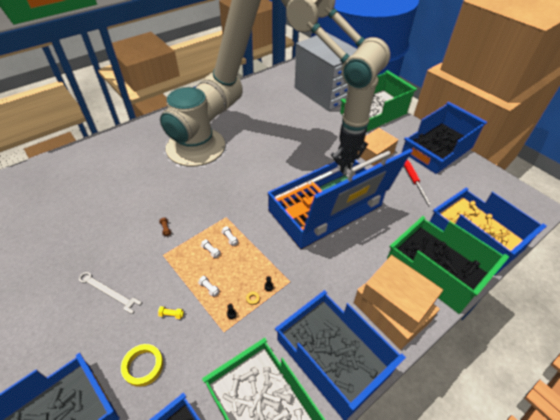

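```bash
python3 -m jog '[0,0,20,0,0,0, 0,0,40,0,0,0, 0,0,55,0,0,0, 0,0,64,0,0,0, 0,0,69,0,0,0, 0,0,69,0,0,0]' 1 60

```

```text
clock: 16.77
position: [0.4839, 0.2764, 0.0314]
ee_rot: [0.0, 0.041, 0.999, -0.0]
contact_force: [0.4, -0.4, -1.3]
width: 0.0137
```

```bash
python3 -m jog '[0,0,1.5,0,0,0, 0,0,2,0,0,0]' 1 60
python3 -m jog '[0,0,0,0,0,0, 0,0,0,0,0,0, 0,0,0,0,0,0, 0,0,-30,0,0,0, 0,0,-80,0,0,0, 0,-30,-130,0,0,0, 0,-85,-140,0,0,0, 0,-140,-140,0,0,0, 0,-195,-140,0,0,0, 0,-250,-140,0,0,0]' 0.65 40
python3 - <<'E'
from bolts import *
d=snap('wrist','w9');d=snap('scene','sc9')
for r in bolts(d,.02): 
    if .35<r[2][0]<.65 and -.4<r[2][1]<-.05: print(*r)
E
```

```text
clock: 17.02
position: [0.4844, 0.2761, 0.0302]
ee_rot: [0.001, 0.041, 0.999, -0.0]
contact_force: [-0.6, -4.3, 6.5]
width: 0.0136
clock: 18.27
position: [0.4634, 0.026, 0.1698]
ee_rot: [0.001, 0.041, 0.999, 0.0]
contact_force: [1.0, -0.3, -0.0]
width: 0.0298
[228.9 235.2] 112 [ 0.4296 -0.1326] 172.9 0.068 0.023
[210.  247.9] 123 [ 0.4345 -0.2002] 7.5 0.065 0.023
[208.1 285.3] 151 [ 0.5352 -0.2668] 8.5 0.064 0.023
```

View pics/w9.png

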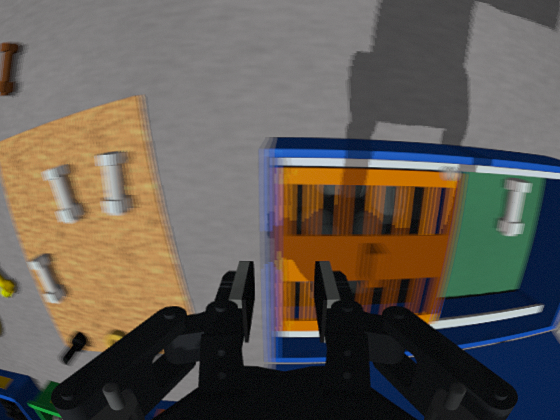

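```bash
python3 -m jog '[5,-50,0,0,0,0, 12,-100,0,0,0,1, 20,-145,10,0,0,1.3, 20,-161,35,0,0,1.3, 20,-161,70,0,0,1.3, 20,-161,70,0,0,1.3]' 0.5 40
python3 - <<'E'
from bolts import *
d=snap('wrist','w10');print(get_state()['position'])
for r in bolts(d,.02,True,110): 
    if .35<r[2][0]<.65 and -.4<r[2][1]<-.05: print(*r)
E
```

```text
clock: 19.12
position: [0.4287, -0.1303, 0.0977]
ee_rot: [-0.002, 0.053, 0.999, 0.001]
contact_force: [-0.5, 0.3, 0.1]
width: 0.0422
[ 0.42994302 -0.13074943  0.09898624]
[381.7 111.3] 122 [ 0.3535 -0.0618] 131.3 0.014 0.008
[365.9 138.6] 181 [ 0.3689 -0.0731] 168.9 0.018 0.009
[377.3 130.2] 36 [ 0.365  -0.0656] 20.599999999999994 0.007 0.004
[393.8 133. ] 54 [ 0.367  -0.0547] 27.30000000000001 0.009 0.005
[345.  140.1] 35 [ 0.37   -0.0866] 112.5 0.01 0.004
[386.4 154.9] 242 [ 0.382 -0.06 ] 11.300000000000011 0.023 0.017
[348.2 164.4] 253 [ 0.3855 -0.0857] 153.6 0.02 0.014
[398.6 154.3] 23 [ 0.3815 -0.0513] 120.8 0.005 0.003
[ 39.6 178.3] 212 [ 0.3657 -0.3164] 10.699999999999989 0.03 0.017
[376.  164.4] 25 [ 0.3873 -0.0675] 84.7 0.004 0.003
[362.  171.1] 26 [ 0.3913 -0.0767] 39.69999999999999 0.006 0.003
[359.4 192.7] 684 [ 0.4049 -0.0786] 102.6 0.033 0.022
[  2.6 185.2] 29 [ 0.3638 -0.3666] 93.9 0.01 0.005
[ 22.7 188. ] 22 [ 0.3705 -0.3393] 22.599999999999994 0.006 0.005
[ 12.8 201. ] 52 [ 0.3791 -0.3571] 86.4 0.014 0.007
[279.7 213.3] 856 [ 0.4132 -0.1327] 17.099999999999994 0.029 
[... 443 characters left out ...]
[ 59.2 248.5] 36 [ 0.4251 -0.3164] 110.4 0.011 0.006
[ 15.9 261.5] 155 [ 0.4349 -0.3824] 97.8 0.044 0.019
[ 85.8 309.2] 865 [ 0.4851 -0.312 ] 166.6 0.095 0.051
[274.4 274.3] 75 [ 0.4581 -0.1413] 47.0 0.019 0.006
[ 45.  287.9] 245 [ 0.462  -0.3538] 88.5 0.048 0.027
[ 61.4 284.4] 21 [ 0.4585 -0.3286] 177.1 0.009 0.003
[ 62.5 311.1] 202 [ 0.491  -0.3446] 146.0 0.048 0.025
[ 50.1 309.5] 34 [ 0.4855 -0.3584] 96.5 0.011 0.008
[ 82.7 316.3] 58 [ 0.4916 -0.3197] 104.9 0.015 0.008
[ 73.5 339.9] 26 [ 0.5203 -0.3452] 45.1 0.015 0.004
[144.2 356.1] 22 [ 0.5344 -0.268 ] 132.7 0.011 0.002
[385.8 367.4] 37 [ 0.5668 -0.0548] 29.599999999999994 0.021 0.007
[143.9 415.5] 27 [ 0.6286 -0.3077] 103.2 0.015 0.015
```

View pics/w10.png

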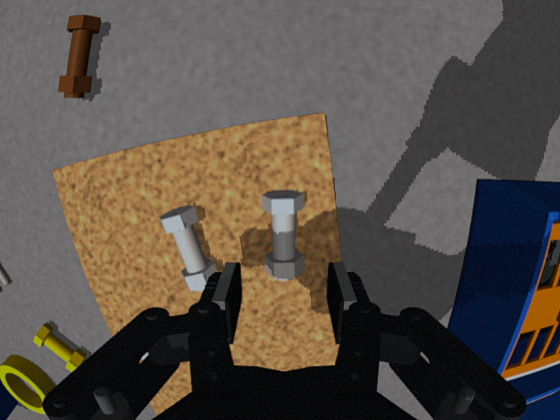

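```bash
python3 -m jog '[0,-1.5,30,0,0,0, 0,-1.5,55,0,0,0, 0,-1.5,68,0,0,0, 0,-1.5,74,0,0,0, 0,-1.5,74,0,0,0]' 0.5 40
python3 -m jog '[0,0,0,0,0,0, 0,0,0,0,0,0, 0,0,0,0,0,0, 0,0,0,0,0,0]' 1 60
python3 -m jog '[0,0,-20,0,0,0, 0,0,-60,0,0,0, 0,0,-110,0,0,0, 0,40,-140,0,0,0, 0,95,-150,0,0,-1, 0,150,-150,0,0,-1.3, 0,200,-150,0,0,-1.3, 0,200,-150,0,0,-1.3]' 1 60
python3 - <<'E'
from h import *
s=get_state();p=s['position'];M=R.from_quat(np.roll(s['ee_rot'],-1)).as_matrix()
print(M.round(3)); print((M.T@(np.array([.5530,.2728,.10])-p)*1000).round(1),s['width'])
d=snap('wrist','w11')
E
```

```text
clock: 19.8
position: [0.4306, -0.1331, 0.0258]
ee_rot: [0.0, 0.052, 0.999, -0.0]
contact_force: [-0.8, 0.7, -0.2]
width: 0.0425
clock: 20.3
position: [0.4306, -0.1332, 0.0262]
ee_rot: [0.001, 0.052, 0.999, -0.0]
contact_force: [-0.9, 0.9, 6.2]
width: 0.014
clock: 21.3
position: [0.4506, 0.0688, 0.1754]
ee_rot: [0.0, 0.038, 0.999, 0.001]
contact_force: [0.0, -0.8, -0.9]
width: 0.0136
[[-0.997  0.077  0.   ]
 [ 0.077  0.997  0.001]
 [-0.     0.001 -1.   ]]
[-86.4 211.2  75.6] 0.013622137209252963
```

View pics/w11.png

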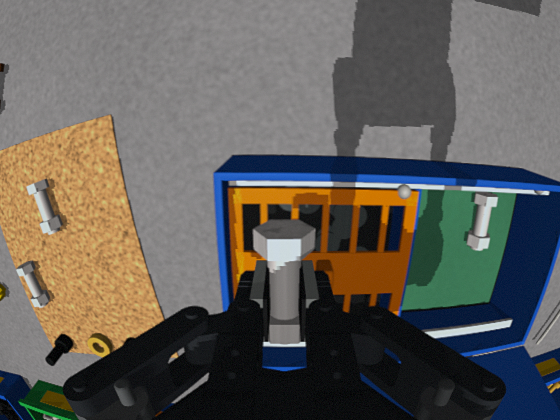

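```bash
python3 -m jog '[-20,45,0,0,0,0, -40,95,0,0,0,0, -60,145,0,0,0,0, -80,190,0,0,0,0, -86,211,15,0,0,0, -86,211,50,0,0,0, -86,211,75,0,0,0, -86,211,75,0,0,0]' 1 60
python3 -m jog '[0,0,20,0,0,0, 0,0,40,0,0,0, 0,0,55,0,0,0, 0,0,64,0,0,0, 0,0,70,0,0,0, 0,0,71,0,0,0]' 1 60

```

```text
clock: 22.35
position: [0.5515, 0.2667, 0.0973]
ee_rot: [-0.003, 0.042, 0.999, -0.002]
contact_force: [0.3, -0.2, -0.9]
width: 0.0134
clock: 23.1
position: [0.554, 0.269, 0.0293]
ee_rot: [0.0, 0.041, 0.999, -0.0]
contact_force: [-0.7, -1.1, 0.5]
width: 0.0135
```

```bash
python3 -m jog '[0,0,0,0,0,0, 0,0,0,0,0,0, 0,0,0,0,0,0, 0,0,-30,0,0,0, 0,0,-80,0,0,0, 0,-30,-130,0,0,0, 10,-85,-140,0,0,0, 30,-140,-140,0,0,0, 50,-195,-140,0,0,0, 70,-250,-140,0,0,0]' 0.65 40
python3 - <<'E'
from bolts import *
s=get_state();p=s['position'];M=R.from_quat(np.roll(s['ee_rot'],-1)).as_matrix()
d=snap('wrist','w12');d=snap('scene','sc12')
for r in bolts(d,.02): 
    if .35<r[2][0]<.65 and -.4<r[2][1]<-.05: print(*r)
print(p,(M.T@(np.array([.431,-.2005,.10])-p)*1000).round(1))
E
```

```text
clock: 24.35
position: [0.4634, 0.0243, 0.1704]
ee_rot: [0.002, 0.041, 0.999, -0.0]
contact_force: [1.0, -1.7, 0.2]
width: 0.0296
[209.9 248. ] 125 [ 0.4345 -0.2004] 7.599999999999994 0.065 0.023
[208.1 285.3] 151 [ 0.5352 -0.2668] 8.5 0.064 0.023
[0.46339812 0.02428057 0.17039829] [  14.3 -226.6   70.4]
```

View pics/w12.png

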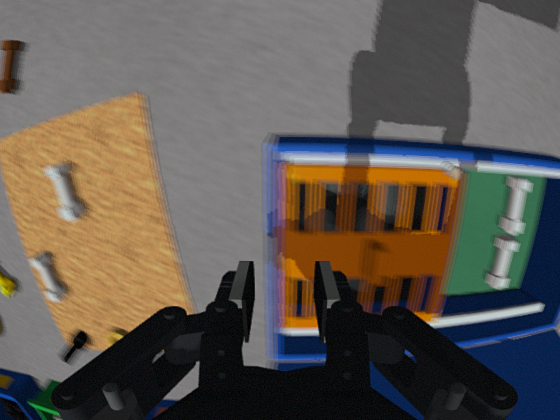

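```bash
python3 -m jog '[3,-50,0,0,0,-3, 6,-105,0,0,0,-7, 10,-160,0,0,0,-11, 14,-205,15,0,0,-12.7, 14,-226,40,0,0,-12.7, 14,-226,70,0,0,-12.7, 14,-226,70,0,0,-12.7]' 0.5 40
python3 - <<'E'
from h import *
d=snap('wrist','w13');print(get_state()['position'])
E
```

```text
clock: 25.32
position: [0.4305, -0.1975, 0.0982]
ee_rot: [-0.001, -0.07, 0.998, 0.001]
contact_force: [-0.1, 0.3, 0.1]
width: 0.0428
[ 0.43147851 -0.19797595  0.09937736]
```

View pics/w13.png

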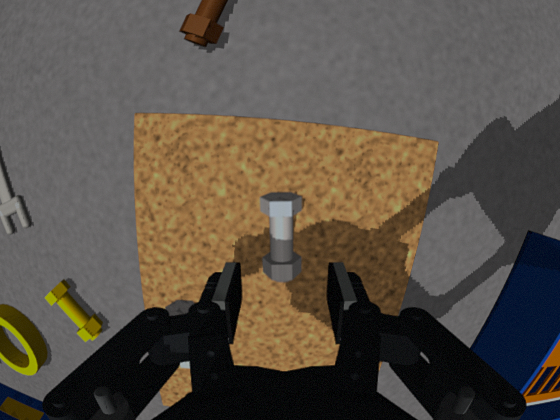

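```bash
python3 -m jog '[0,-2.5,30,0,0,0, 0,-2.5,55,0,0,0, 0,-2.5,68,0,0,0, 0,-2.5,74,0,0,0, 0,-2.5,74,0,0,0]' 0.5 40
python3 -m jog '[0,0,0,0,0,0, 0,0,0,0,0,0, 0,0,0,0,0,0, 0,0,0,0,0,0]' 1 60
python3 -m jog '[0,0,-20,0,0,0, 0,0,-60,0,0,0, 0,0,-110,0,0,0, 0,40,-140,0,0,3, -5,95,-150,0,0,8, -5,150,-150,0,0,12.7, -5,200,-150,0,0,12.7, -5,250,-150,0,0,12.7, -5,250,-150,0,0,12.7]' 1 60
python3 - <<'E'
from h import *
s=get_state();p=s['position'];M=R.from_quat(np.roll(s['ee_rot'],-1)).as_matrix()
print(M.round(3)); print((M.T@(np.array([.4784,.2209,.10])-p)*1000).round(1),s['width'])
d=snap('wrist','w14')
E
```

```text
clock: 26.0
position: [0.4321, -0.2009, 0.0258]
ee_rot: [0.0, -0.07, 0.998, -0.0]
contact_force: [-0.5, -1.3, 0.1]
width: 0.0425
clock: 26.5
position: [0.432, -0.2011, 0.0262]
ee_rot: [0.001, -0.07, 0.998, -0.0]
contact_force: [-0.8, 1.4, 5.7]
width: 0.0137
clock: 27.62
position: [0.4002, 0.0502, 0.1753]
ee_rot: [-0.0, 0.038, 0.999, 0.0]
contact_force: [0.2, -0.4, -1.1]
width: 0.0136
[[-0.997  0.077 -0.001]
 [ 0.077  0.997  0.001]
 [ 0.001  0.001 -1.   ]]
[-64.9 176.1  75.4] 0.013597601948793567
```

View pics/w14.png

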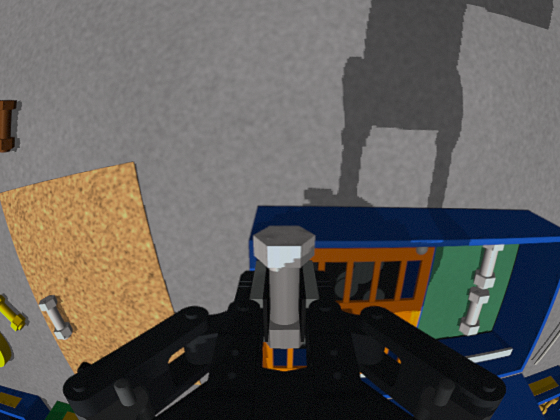

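```bash
python3 -m jog '[-20,45,0,0,0,0, -40,95,0,0,0,0, -60,145,0,0,0,0, -65,176,15,0,0,0, -65,176,50,0,0,0, -65,176,75,0,0,0, -65,176,75,0,0,0]' 1 60
python3 -m jog '[0,0,20,0,0,0, 0,0,40,0,0,0, 0,0,55,0,0,0, 0,0,64,0,0,0, 0,0,70,0,0,0, 0,0,70.5,0,0,0]' 1 60
python3 -m jog '[0,0,0,0,0,0, 0,0,0,0,0,0, 0,0,0,0,0,0, 0,0,-30,0,0,0, 0,0,-80,0,0,0, 0,-30,-130,0,0,0, 0,-85,-140,0,0,0, 0,-140,-140,0,0,0, 0,-195,-140,0,0,0, 0,-195,-140,0,0,0]' 0.65 40
python3 - <<'E'
from bolts import *
s=get_state();p=s['position'];M=R.from_quat(np.roll(s['ee_rot'],-1)).as_matrix()
d=snap('wrist','w15');d=snap('scene','sc15')
for r in bolts(d,.02): 
    if .35<r[2][0]<.65 and -.4<r[2][1]<-.05: print(*r)
print(p,(M.T@(np.array([.533,-.268,.10])-p)*1000).round(1))
E
```

```text
clock: 28.55
position: [0.4801, 0.2158, 0.0984]
ee_rot: [-0.002, 0.042, 0.999, -0.001]
contact_force: [0.1, -0.6, -1.2]
width: 0.0133
clock: 29.3
position: [0.481, 0.2175, 0.0298]
ee_rot: [0.0, 0.041, 0.999, -0.0]
contact_force: [0.2, 0.1, -0.9]
width: 0.0139
clock: 30.55
position: [0.465, 0.02, 0.1708]
ee_rot: [0.001, 0.044, 0.999, -0.001]
contact_force: [0.3, 0.1, -1.4]
width: 0.0294
[208.2 285.3] 148 [ 0.5352 -0.2666] 7.900000000000006 0.064 0.024
[0.46500143 0.01999113 0.1707616 ] [ -92.7 -280.9   71.3]
```

View pics/w15.png

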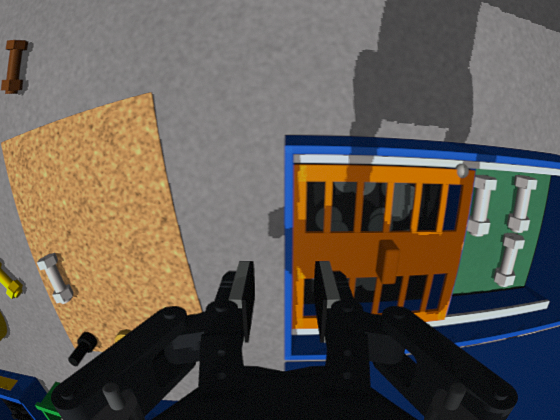

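```bash
python3 -m jog '[-15,-50,0,0,0,-3, -33,-105,0,0,0,-7, -50,-160,0,0,0,-11, -70,-215,0,0,0,-13, -90,-262,15,0,0,-13, -93,-281,40,0,0,-13, -93,-281,71,0,0,-13, -93,-281,71,0,0,-13]' 0.5 40
python3 - <<'E'
from h import *
d=snap('wrist','w16');print(get_state()['position'])
E
```

```text
clock: 31.65
position: [0.5338, -0.2622, 0.0965]
ee_rot: [-0.002, -0.073, 0.997, 0.002]
contact_force: [0.2, 0.8, 0.4]
width: 0.0433
[ 0.53488867 -0.26281983  0.09817118]
```

View pics/w16.png

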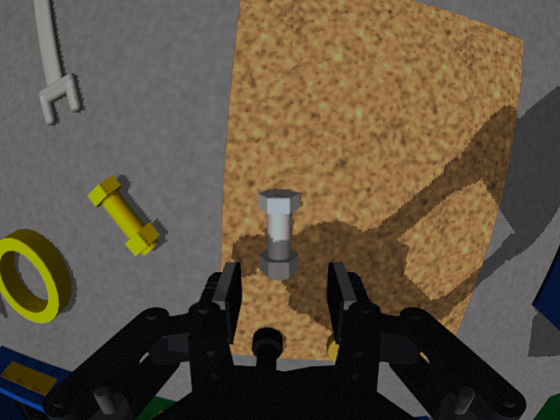

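```bash
python3 -m jog '[1,-4,25,0,0,0, 1,-4,50,0,0,0, 1,-4,65,0,0,0, 1,-4,72.5,0,0,0, 1,-4,72.5,0,0,0]' 0.5 40
python3 -m jog '[0,0,0,0,0,0, 0,0,0,0,0,0, 0,0,0,0,0,0, 0,0,0,0,0,0]' 1 60
python3 -m jog '[0,0,-20,0,0,0, 0,0,-60,0,0,0, 0,0,-110,0,0,0, 5,40,-140,0,0,3, 15,95,-150,0,0,8, 25,150,-150,0,0,13, 35,200,-150,0,0,13, 45,250,-150,0,0,13, 55,300,-150,0,0,13, 55,300,-150,0,0,13]' 1 60
python3 - <<'E'
from h import *
s=get_state();p=s['position'];M=R.from_quat(np.roll(s['ee_rot'],-1)).as_matrix()
print(M.round(3)); print((M.T@(np.array([.5482,.2151,.10])-p)*1000).round(1),s['width'])
d=snap('wrist','w17')
E
```

```text
clock: 32.33
position: [0.5346, -0.2685, 0.0267]
ee_rot: [0.0, -0.073, 0.997, -0.0]
contact_force: [0.1, -0.6, -0.4]
width: 0.0432
clock: 32.83
position: [0.5347, -0.2688, 0.0274]
ee_rot: [0.001, -0.072, 0.997, -0.0]
contact_force: [-1.0, 1.8, 5.8]
width: 0.0135
clock: 34.08
position: [0.4342, 0.0229, 0.1761]
ee_rot: [-0.001, 0.039, 0.999, 0.0]
contact_force: [0.6, -0.3, -0.9]
width: 0.0137
[[-0.997  0.078 -0.002]
 [ 0.078  0.997  0.001]
 [ 0.002  0.001 -1.   ]]
[-98.9 200.4  76.1] 0.013744972588183545
```

View pics/w17.png

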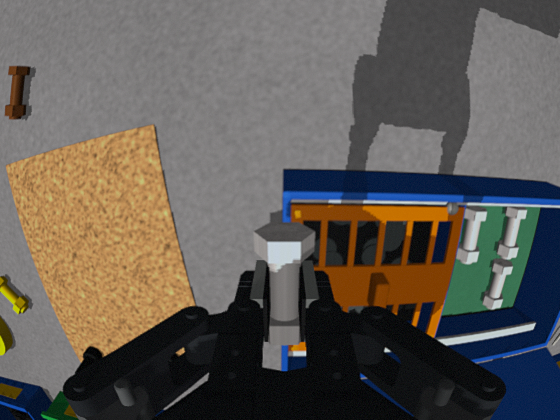

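```bash
python3 -m jog '[-25,45,0,0,0,0, -50,95,0,0,0,0, -75,145,0,0,0,0, -95,185,10,0,0,0, -99,201,40,0,0,0, -99,201,76,0,0,0, -99,201,76,0,0,0]' 1 60
python3 -m jog '[0,0,20,0,0,0, 0,0,40,0,0,0, 0,0,55,0,0,0, 0,0,64,0,0,0, 0,0,69,0,0,0, 0,0,69,0,0,0]' 1 60
```

```text
clock: 35.0
position: [0.5503, 0.2109, 0.0971]
ee_rot: [-0.003, 0.041, 0.999, -0.001]
contact_force: [0.8, 0.5, -1.1]
width: 0.0133
clock: 35.75
position: [0.5517, 0.2125, 0.0314]
ee_rot: [0.0, 0.041, 0.999, 0.0]
contact_force: [-0.1, 0.3, -1.0]
width: 0.0135
```

```bash
python3 -m jog '[2,0,1,0,0,0, 2,0,1,0,0,0]' 1 60
python3 -m jog '[0,0,0,0,0,0, 0,0,0,0,0,0, 0,0,0,0,0,0, 0,0,-30,0,0,0, 0,0,-80,0,0,0, 0,0,-140,0,0,0, 30,-30,-190,0,0,0, 60,-60,-230,0,0,0, 60,-60,-250,0,0,0, 60,-60,-250,0,0,0]' 0.65 40
python3 - <<'E'
from bolts import *
d=snap('wrist','w18');d=snap('scene','sc18');d=snap('side','s18')
print(get_state()['position'],get_state()['ee_rot'])
E
```

```text
clock: 36.0
position: [0.5495, 0.2128, 0.0306]
ee_rot: [0.0, 0.041, 0.999, 0.0]
contact_force: [1.2, 0.6, -0.9]
width: 0.0131
clock: 37.25
position: [0.4857, 0.1577, 0.2827]
ee_rot: [0.003, 0.041, 0.999, 0.001]
contact_force: [0.5, -0.0, -0.6]
width: 0.0296
[0.48450699 0.15786281 0.27909533] [-9.32653286e-04  4.08757113e-02  9.99163782e-01 -2.07023854e-04]
```

View pics/w18.png

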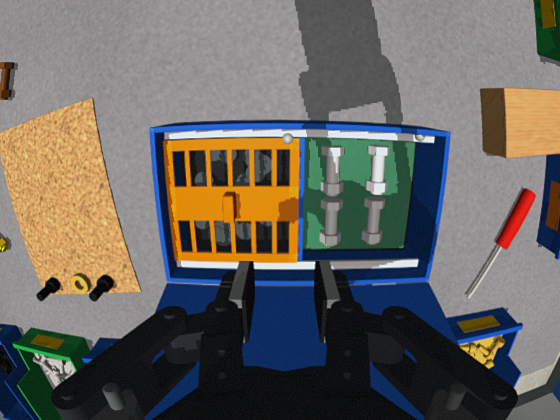

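View pics/s18.png

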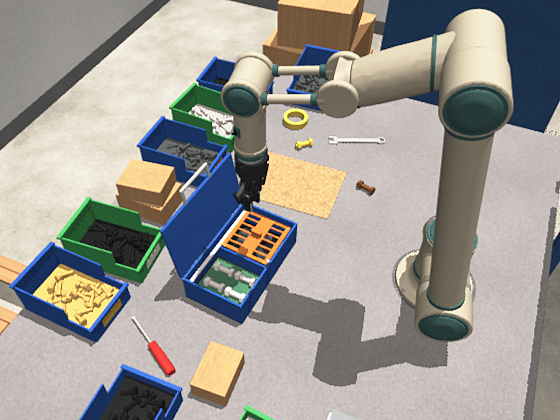

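View pics/sc18.png

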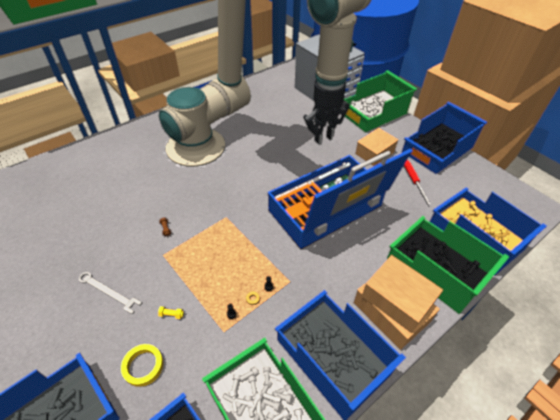

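```bash
python3 - <<'E'
from h import *
d=load('w18');print(onz(d,230,207,.084,True))
s=get_state();p=s['position'];M=R.from_quat(np.roll(s['ee_rot'],-1)).as_matrix()
print((M.T@(np.array([.505,.0953,.0855])-p)*1000).round(1))
im=cv2.imread('pics/w18.png')[120:290,140:300];cv2.imwrite('pics/w18c.png',cv2.resize(im,None,fx=3.5,fy=3.5))
E
```

```text
[0.50076448 0.09878325 0.084     ]
[-25.9 -60.6 193.6]
```

View pics/w18c.png

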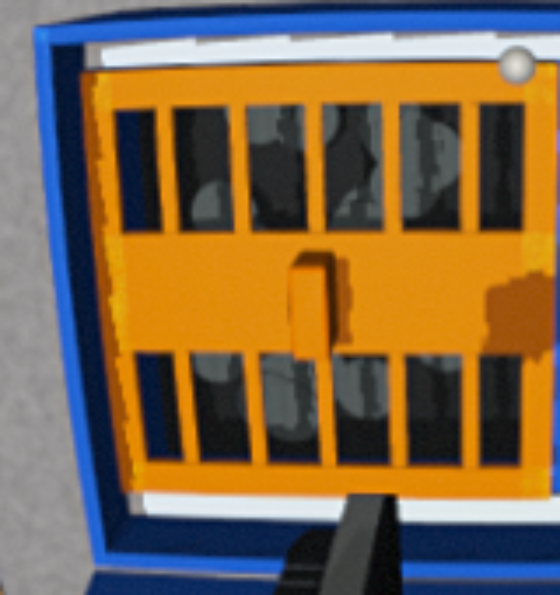

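```bash
python3 -m jog '[-10,-25,40,0,0,0, -20,-50,90,0,0,0, -25,-59,130,0,0,0, -25,-59,160,0,0,0, -25,-59,180,0,0,0, -25,-59,193,0,0,0, -25,-59,193,0,0,0]' 0.6 40
python3 -m jog '[0,0,0,0,0,0, 0,0,0,0,0,0, 0,0,0,0,0,0, 0,0,0,0,0,0]' 1 60
python3 - <<'E'
from h import *
d=snap('side','s19')
im=cv2.imread('pics/s19.png')[140:340,150:350];cv2.imwrite('pics/s19c.png',cv2.resize(im,None,fx=3,fy=3))
E
```

```text
clock: 38.28
position: [0.5041, 0.097, 0.0858]
ee_rot: [-0.002, 0.041, 0.999, -0.0]
contact_force: [-0.1, 0.4, 0.6]
width: 0.0338
clock: 38.78
position: [0.5056, 0.0971, 0.0881]
ee_rot: [0.001, 0.041, 0.999, 0.0]
contact_force: [-0.2, 0.7, 3.3]
width: 0.0105
```

View pics/s19c.png

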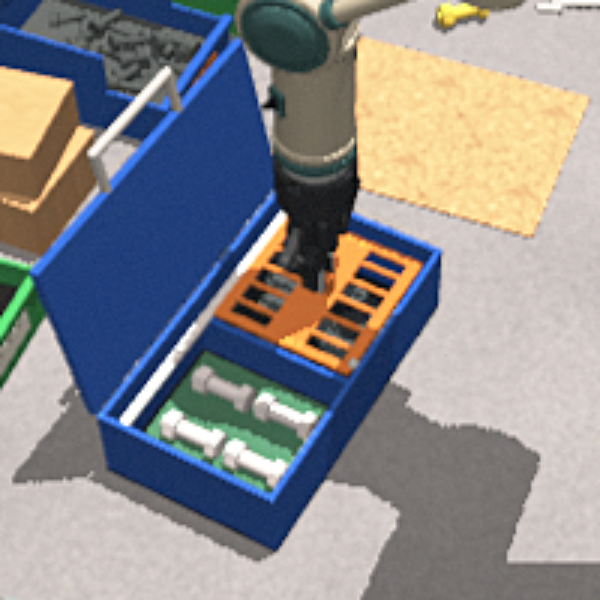

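```bash
python3 -m jog '[0,10,0,0,0,0, 0,25,0,0,0,0, 0,40,0,0,0,0, 0,55,0,0,0,0, 0,70,0,0,0,0, 0,85,0,0,0,0, 0,100,0,0,0,0, 0,115,0,0,0,0, 0,128,0,0,0,0, 0,136,0,0,0,0]' 1 60
python3 -m jog '[0,5,0,0,0,0, 0,10,0,0,0,0, 0,15,0,0,0,0, 0,19,0,0,0,0,0,22,0,0,0,0,0,22,0,0,0,0]' 1 60
```

```text
clock: 40.08
position: [0.5176, 0.2334, 0.0881]
ee_rot: [0.002, 0.041, 0.999, 0.0]
contact_force: [1.7, -0.9, 5.9]
width: 0.0099
clock: 40.83
position: [0.5193, 0.2525, 0.0881]
ee_rot: [0.002, 0.04, 0.999, -0.002]
contact_force: [2.1, -5.7, 7.5]
width: 0.0106
```

```bash
python3 -m jog '[0,3,0,0,0,0, 0,6,0,0,0,0,0,6,0,0,0,0]' 1 60
python3 -m jog '[0,2,0,0,0,0,0,4,0,0,0,0,0,4,0,0,0,0]' 1 60
```

```text
clock: 41.2
position: [0.5193, 0.2529, 0.0881]
ee_rot: [0.001, 0.039, 0.999, -0.007]
contact_force: [2.4, -23.1, 10.8]
width: 0.0104
clock: 41.58
position: [0.5193, 0.2532, 0.0881]
ee_rot: [0.0, 0.038, 0.999, -0.011]
contact_force: [3.0, -32.6, 14.0]
width: 0.0104
```

```bash
python3 -m jog '[0,-6,0,0,0,0,0,-11,0,0,0,0,0,-11,0,0,0,0]' 1 60
python3 -m jog '[0,0,0,0,0,0, 0,0,0,0,0,0, 0,0,0,0,0,0, 0,0,-30,0,0,0, 0,0,-80,0,0,0, 0,0,-140,0,0,0, 60,-30,-180,0,0,0, 100,-60,-200,0,0,0, 100,-100,-200,0,0,0, 100,-100,-200,0,0,0]' 0.6 40
python3 - <<'E'
from h import *
for n in ('wrist','side','scene'): snap(n,n[:2]+'20')
d=load('wr20');
im=cv2.imread('pics/si20.png')[100:340,150:390];cv2.imwrite('pics/s20c.png',cv2.resize(im,None,fx=2.5,fy=2.5))
E
```

```text
clock: 41.95
position: [0.5192, 0.2525, 0.0881]
ee_rot: [0.002, 0.041, 0.999, -0.001]
contact_force: [3.2, -4.7, 6.8]
width: 0.0102
clock: 43.2
position: [0.4086, 0.1604, 0.288]
ee_rot: [0.001, 0.042, 0.999, -0.0]
contact_force: [-0.1, 0.2, 0.7]
width: 0.0341
```

View pics/wr20.png

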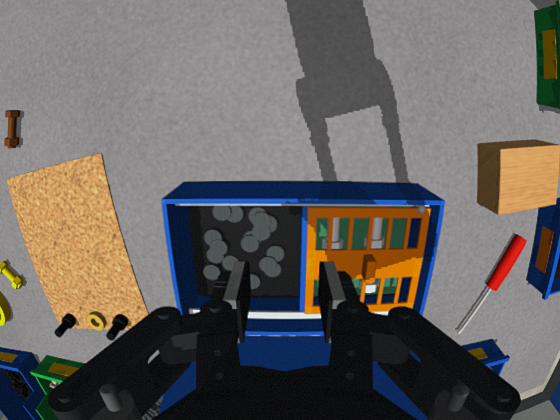

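View pics/s20c.png

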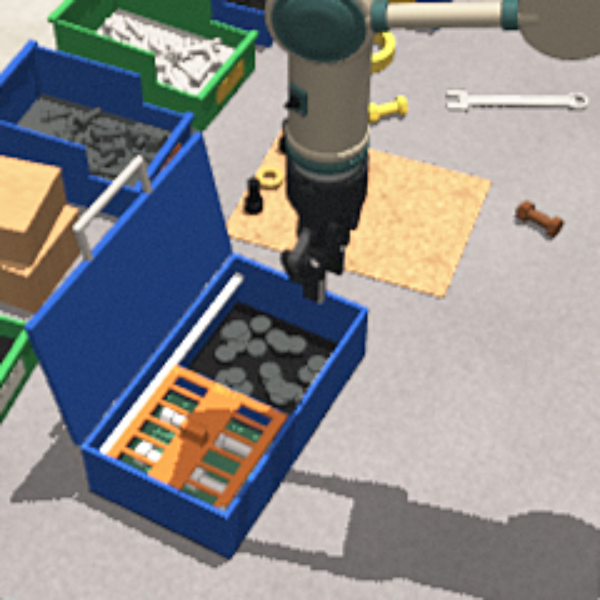

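View pics/sc20.png

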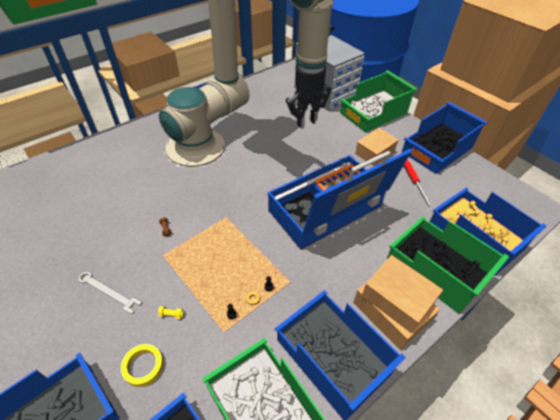

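The final pictures show the grille over all four bolts and against its end (wrist view, about (370,260)). The lid is open and the mat has no bolts left on it. In the scene view the cap screws are still at (231,311) and (268,284) and the spacer at (253,298), as at the start.

```bash
python3 -c "
from rig import *
print(sign_off())"
```

```text
the job is handed in; nothing more can be done
None
```

The job is done and handed in at about 43 s of the 210 s allowed; no verdict came back.

- **Lid:** I opened it by its bar and let it fall back. It is still leaning open on its stop in the last pictures.
- **Grille, first push:** I pushed it back over the washers until it met a hard stop at about 22 N.
- **Bolts:** I found four bright bolts, all on the mat, and laid them side by side in the green bay. I left the brown and yellow look-alikes alone.
- **Grille, last push:** I pinched the tab and slid the grille about 156 mm over the bolts. It stopped hard and moved under 1 mm more as the force rose to about 33 N. It was still home after I let go.

In the last pictures nothing else on the bench looks moved: the cap screws and spacer are at their starting pixels, and I compared the rest only by eye. No grasp slipped, no bolt was seen knocked aside, and none of my checks failed or disagreed. I did not sense the catch click separately: I judged "home" from the hard stop, the distance travelled and the pictures.

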